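Pin set from drain rack to transit cradle, under its keeper bar

TASK

Lay the four washed pins from the drain rack in the transit cradle, each centred across its cheeks in the V seat cut for its thickness, so that the row runs from thickest to thinnest in step with the seats and all the tops stand level. Then lay the keeper bar over the whole row, centred lengthwise, its ends down between the cradle's prongs and its underside flat on the pins, so that none can roll out on the way. Leave the oil bottle, cardboard box and tape measure where they stand.

Things in the scene. Friction and masses are not known exactly. Their poses are not given: they have to be found in the camera images.
- pin_16: thin dark steel round pin, 16 mm thick, 120 mm long, lying level in one of the drain rack's four notches. Origin at the middle of its axis, x along the pin. Its axis is 35 mm above the bench in the rack and 56 mm in its own cradle seat, which is the V at y = +93 mm in the cradle's frame, 27 mm wide at the top.
- pin_20: long slender pale steel round pin, 20 mm thick, 110 mm long, lying level in one of the drain rack's four notches. Origin at the middle of its axis, x along the pin. Its axis is 38 mm above the bench in the rack and 54 mm in its own cradle seat, which is the V at y = +31 mm in the cradle's frame, 36 mm wide at the top.
- pin_25: medium pale steel round pin, 25 mm thick, 90 mm long, lying level in one of the drain rack's four notches. Origin at the middle of its axis, x along the pin. Its axis is 42 mm above the bench in the rack and 51.5 mm in its own cradle seat, which is the V at y = -31 mm in the cradle's frame, 48 mm wide at the top.
- pin_30: short thick pale steel round pin, 30 mm thick, 75 mm long, lying level in one of the drain rack's four notches. Origin at the middle of its axis, x along the pin. Its axis is 45 mm above the bench in the rack and 49 mm in its own cradle seat, which is the V at y = -93 mm in the cradle's frame, 60 mm wide at the top.
- keeper: steel keeper bar, 340 mm long (y), 24 wide (x), 12 thick, lying flat on the bench; on the middle of its top a black grip block, 22 mm wide (x), 50 long (y), reaching 12 to 44 mm above the underside. Origin at the centre of its underside, z up. Laid on the seated pins its underside is 64 mm above the bench; it may go either end round.
- drain_rack: fixed drain rack: two upright dark steel cheeks, 50 mm high, 40 mm apart (fingers fit between), in a 150 x 300 mm grey drip tray (floor 3 mm, rim 14 mm high), with four equal V notches. Origin at the centre of its underside; the row runs along y, notches at y = +93, +31, -31, -93 mm; pins lie along x across both cheeks.
- cradle: fixed empty cradle: wooden base 110 x 336 x 16 mm; two aluminium cheeks, tops 58 mm high, 40 mm apart, with four V seats graded in size along y. Pins lie along its x, middles at x = 0, tops 64 mm high. At y = +-150 mm two prongs, 30 mm apart in x (44 at the mouth), 90 mm high, on an end plate 62 mm high, take the keeper bar's ends. Origin at the centre of its underside.
- oil_bottle: bystander: green oil bottle, 52 mm across, 156 mm high, standing; origin at the centre of its underside.
- nipple_box: bystander: small closed cardboard box, 43 x 65 x 37 mm; origin at the centre of its underside.
- tape_measure: bystander: yellow tape measure, 34 x 80 x 62 mm; origin at the centre of its underside.
Not all that is in view belongs to the job. What is shaped like the pin_16 but turquoise or yellow is not meant.

How it is judged:
At the end, for the whole second after the job is handed in: Each pin rests in its own seat: within 12 mm across, 8 mm along the row, 3 mm in height, 0.1 rad of straight. The keeper rests level on all four between the prongs: within 8 mm across, 15 mm along, 3 mm in height, 0.06 rad of the row and 0.04 rad of level (x of pin_16 in the frame of cradle between -0.012 and 0.012 m and y of pin_16 in the frame of cradle between 0.085 and 0.101 m and z of pin_16 in the frame of cradle between 0.053 and 0.059 m and angle between the x axis of each of pin_16, pin_20, pin_25, pin_30 and the x axis of cradle, either way round below 0.1 rad and linear speed of each of pin_16, pin_20, pin_25, pin_30, keeper below 0.02 m/s and x of pin_20 in the frame of cradle between -0.012 and 0.012 m and y of pin_20 in the frame of cradle between 0.023 and 0.039 m and z of pin_20 in the frame of cradle between 0.051 and 0.057 m and x of pin_25 in the frame of cradle between -0.012 and 0.012 m and y of pin_25 in the frame of cradle between -0.039 and -0.023 m and z of pin_25 in the frame of cradle between 0.0485 and 0.0545 m and x of pin_30 in the frame of cradle between -0.012 and 0.012 m and y of pin_30 in the frame of cradle between -0.101 and -0.085 m and z of pin_30 in the frame of cradle between 0.046 and 0.052 m and x of keeper in the frame of cradle between -0.008 and 0.008 m and y of keeper in the frame of cradle between -0.015 and 0.015 m and z of keeper in the frame of cradle between 0.061 and 0.067 m and angle between the y axis of keeper and the y axis of cradle, either way round below 0.06 rad and angle between the z axis of keeper and the z axis of cradle, either way round below 0.04 rad); the robot touches nothing.
It fails at once if a bystander (oil bottle, cardboard box or tape measure) is moved by more than 30 mm or tipped (distance of any of oil_bottle, nipple_box, tape_measure from where it was at the start of the episode above 0.03 m or angle between any of oil_bottle, nipple_box, tape_measure's own z axis and vertical above 0.5 rad).
It also fails if it takes over 120 s, if anything falls off the work surface, if the arm or the gripper's body presses on something with over 40 N, if the wrist force passes 120 N, or if a joint passes its speed limit or range.

ROBOT

A 6-joint arm with a two-finger parallel gripper is mounted at the origin on a cart in front of the work surface, level with it; the furniture and walls round the work are solid. World frame = base frame: x ahead of the robot, y to its left, z up, the work surface at z = 0. Lengths are in m, angles in rad, forces in N, time in s.
With the tool pointing down it reaches from about 0.225 to 0.875 m from the base axis. Payload 3.4 kg.
Tool frame: the origin (TCP) lies midway between the tips of the shut fingers; the grasp point (between the pads) lies 19 mm behind it; z points along the fingers, y is the line along which they close (so a half turn about z gives the same grasp; the last joint's range is limited). The gripper opens to 85 mm and grips with 20 to 120 N. Pads are 22 mm wide; open, the fingers measure 114 mm over their backs; the gripper's body (76 mm by 85 mm) begins 54 mm behind the grasp point. The pads swing forward as they close: fully open they stand 13 mm farther back than shut.
Start: joints at [-1.395, 0.276, 1.505, -0, 1.361, -0.121], TCP at [0.168, -0.55, 0.231] pointing down, gripper open.
Joint ranges: [-2.89, 2.89], [-0.75, 2.08], [0.22, 2.7], [-1.18, 4.32], [0.11, 2.71], [-2.7, 2.7]. Speed limits (rad/s): [2.57, 2.57, 3.14, 3.14, 3.14, 3.14].

INTERFACE

Orientations are given as a 3x3 rotation matrix whose columns are the frame's x, y, z axes.
In Python, from bench import manip, optics gives the robot as it stands.
- The arm moves only by the shell command python3 -m handwheel 'ROWS' [FORCE]. ROWS is JSON, one flat list of numbers, 7 for each row, row after row: the turn, a rotation vector about the tool's x, y, z in units of 10 degrees (1.0 is 10 degrees), then the shift along the tool's x, y, z in cm, then the opening, from 0 (shut) to 1 (fully open). A call has 1 to 12 rows; each row shifts and turns the commanded pose from where the row before left it, along the tool's axes as they then stand; what a row does not reach is not made up. A row lasts 1/8 s, in which the tool goes at most 62.5 mm and 10.7 degrees, less where a joint would pass 70% of its speed; a pose out of reach is approached as far as the arm can. A call is refused whole if a number of a shift passes 6.25 or a number of a turn 1, either way. A call with a gripper value outside its range is refused whole. The fingers move at their own pace and stop on an object; FORCE is the grip in N (left out, the last holds). Time passes only in rows, so rows that do not move let the fingers close. It gives the time, the measured TCP pose, the force, the opening and the grip force at its end, in the units of the state.
- manip.get_state(): the state, without advancing time (a new reading comes with each control period).
- optics.grab_frame(name): name is "side" or "top"; returns (picture, depth): 480x640x3 uint8, red, green, blue; 480x640 float32, m along the optical axis (not along the pixel's ray), 0 where there is no reading.
- optics.camera_params(name): a dict with "mtx" (3x3 intrinsics, pixels), "pose" (4x4, takes a point from camera to world coordinates). Camera axes: x right, y down, z forward; pixel columns grow to the right and rows downward; lengths in m; the calibration is good to about 2 mm. A picture is of the moment at which its call begins. camera_params takes no time and is no camera call.
- manip.close_job(): hands the job in; it is judged then, once.
The state is a dict: "t": time; "q": joint angles; "qd": joint speeds; "joint_efforts": joint torques, N m; "tool_pos": TCP position; "eef_rot": TCP orientation; "ft_force": force on the tool from outside, world axes, zero at the start; "ft_torque": the same for the moment, N m; "gripper_width": finger opening in m; "finger_force": force on a finger pad.
Only numpy, scipy, OpenCV 4.12 (cv2) and the standard library are available. Lean on these libraries where they do the work, as an engineer would, in place of code of your own. Each camera call takes 0.05 s, during which the arm holds its last target. There are 200 camera calls.

## Working session

There is one attempt and no reset: what is moved stays moved. The work goes in short steps, Python scripts to look and compute and a shell command to move; the robot and the scene stay as the last step left them, time stands still between calls to the robot, and variables do not carry over. Pictures are saved under pics/ and viewed, at most 14 in all, crops included, and the job is handed in when it is done.

```bash
mkdir -p pics; python3 - <<'E'
from bench import manip, optics
import cv2,numpy as np
for n in("top","side"):
    p,d=optics.grab_frame(n); cv2.imwrite(f"pics/{n}0.png",p[:,:,::-1]); np.savez(f"{n}0.npz",p=p,d=d)
    c=optics.camera_params(n); print(n,np.round(c["mtx"],1).tolist(),np.round(c["pose"],3).tolist())
s=manip.get_state(); print({k:np.round(v,3).tolist() for k,v in s.items()})
E
```

```text
top [[550.0, 0.0, 320.7], [0.0, 550.0, 228.8], [0.0, 0.0, 1.0]] [[-0.013, -0.99, 0.137, 0.334], [-1.0, 0.013, -0.003, 0.032], [0.001, -0.137, -0.991, 1.376], [0.0, 0.0, 0.0, 1.0]]
side [[459.1, 0.0, 319.3], [0.0, 459.1, 241.4], [0.0, 0.0, 1.0]] [[-0.917, -0.179, 0.357, 0.089], [-0.399, 0.443, -0.803, 1.0], [-0.015, -0.879, -0.477, 0.647], [0.0, 0.0, 0.0, 1.0]]
{'t': 0.1, 'q': [-1.395, 0.277, 1.506, -0.0, 1.361, -0.121], 'qd': [-0.0, -0.003, -0.004, -0.001, 0.001, 0.001], 'joint_efforts': [0.002, -41.77, -24.641, -0.0, 0.006, -0.0], 'tool_pos': [0.168, -0.549, 0.231], 'eef_rot': [[0.956, 0.292, -0.0], [0.292, -0.956, 0.002], [0.0, -0.002, -1.0]], 'ft_force': [0.31, -0.303, -1.329], 'ft_torque': [-0.012, 0.037, -0.012], 'finger_force': 0.0, 'gripper_width': 0.085}
```

View pics/top0.png

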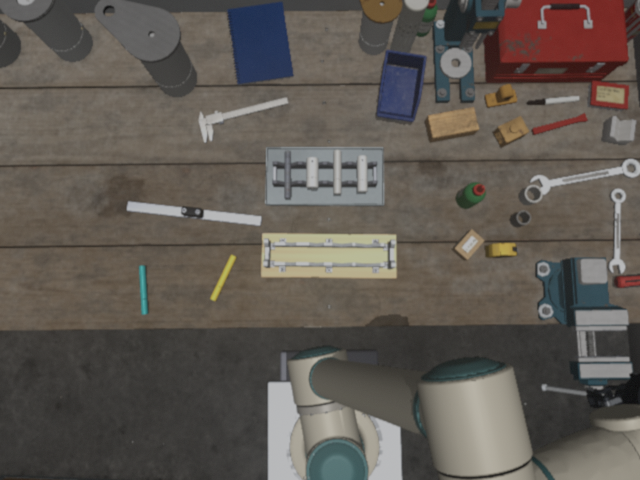

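View pics/side0.png

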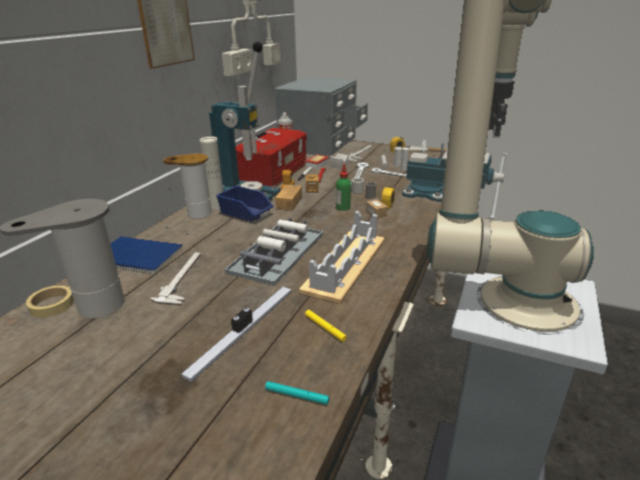

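The top view shows the rack at cols 265–384, rows 148–206, with the dark pin at col 287 and pale ones at 312, 337 and 362. The cradle is at cols 261–397, rows 234–278, and the keeper runs from (127,207) to (261,219) with its grip block at (192,212). The bystanders are at (474,195), (469,244) and (502,250).

```bash
cat > h.py <<'E'
from bench import manip, optics
import cv2,numpy as np
def cloud(n,d):
    c=optics.camera_params(n);K=c["mtx"];T=np.array(c["pose"])
    v,u=np.mgrid[:480,:640]
    P=np.stack([(u-K[0][2])/K[0][0]*d,(v-K[1][2])/K[1][1]*d,d],-1)
    return P@T[:3,:3].T+T[:3,3]
def at_z(n,uv,z):
    c=optics.camera_params(n);K=np.array(c["mtx"]);T=np.array(c["pose"])
    r=np.c_[np.array(uv,float),np.ones(len(uv))]@np.linalg.inv(K).T@T[:3,:3].T
    return T[:3,3]+r*((z-T[2,3])/r[:,2])[:,None]
def rect(P):
    (c,s,a)=cv2.minAreaRect((P[:,:2]*1000).astype(np.float32)); return np.round(c,1),np.round(s,1),round(a,2)
E
python3 - <<'E'
from h import *
z=np.load("top0.npz");p,d=z["p"],z["d"];W=cloud("top",d)
def sel(u0,u1,v0,v1,zl,zh):
    w=W[v0:v1,u0:u1].reshape(-1,3); return w[(w[:,2]>zl)&(w[:,2]<zh)]
print("bench z",np.median(sel(100,250,225,250,-.1,.1)[:,2]))
print("rack",rect(sel(258,390,140,214,.009,.03)))
print("cradle base",rect(sel(255,402,226,284,.009,.03)))
print("cradle hi>52",rect(sel(255,402,226,284,.05,.1)))
print("keeper",rect(sel(120,268,195,228,.006,.03)),"grip",rect(sel(180,205,200,225,.03,.06)))
for a in(287,312,337,362):
    w=sel(a-11,a+12,140,214,.040,.07)
    print(a,"top z",np.percentile(w[:,2],[50,90,99]).round(4),rect(w),len(w))
# outlines by colour
hsv=cv2.cvtColor(p,cv2.COLOR_RGB2HSV)
print(hsv[237,300],hsv[150,300],hsv[240,250],hsv[230,300], hsv[175,312],p[208,150])
for name,(u0,u1,v0,v1) in dict(a=(255,402,140,284),k=(120,268,195,230)).items():
    cv2.imwrite(f"pics/{name}.png",cv2.resize(p[v0:v1,u0:u1,::-1],None,fx=4,fy=4,interpolation=cv2.INTER_CUBIC))
E
```

```text
bench z -0.0015606364610611934
rack (array([659.3,  16.5]), array([300.3, 150.8]), 89.28)
cradle base (array([457. ,   8.8]), array([335.8, 110.2]), 88.99)
cradle hi>52 (array([456.8,   8.4]), array([309.9,  66. ]), 88.71)
keeper (array([575.6, 346.1]), array([368.8,  77.1]), 89.18) grip (array([567.7, 346. ]), array([51.2, 22.5]), 83.52)
287 top z [0.0432 0.048  0.0524] (array([658.1, 108.8]), array([ 55. , 118.8]), 89.8) 258
312 top z [0.0555 0.0608 0.0638] (array([658.6,  47. ]), array([54.6, 75.3]), 89.53) 437
337 top z [0.0469 0.0514 0.054 ] (array([662.3, -14.9]), array([ 54.6, 110.3]), 89.01) 405
362 top z [0.0501 0.0549 0.0577] (array([656.3, -76.8]), array([54.9, 90.4]), 88.73) 433
[ 28  51 185] [ 99  13 139] [17 41 88] [ 18  48 107] [110   4 185] [180 182 185]
```

View pics/a.png

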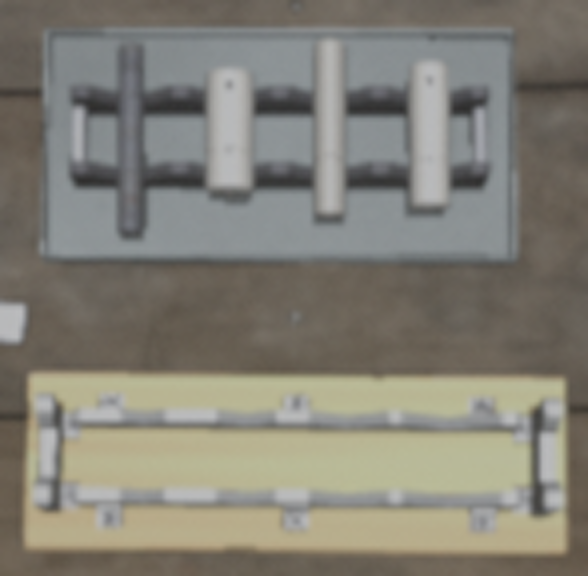

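The rack and cradle outlines match their known sizes (300×151 mm and 336×110 mm), and each pin's length matches too. The crop shows narrow lands at the right end of the cradle, so its thin end (+y) points to world +y. Pins from +y to −y are 16, 30, 20, 25.

First I'll square the tool and cross over to the rack.

```bash
cat > go.py <<'E'
import sys
from h import *
# usage: go.py x y z yaw_deg(of tool x) -> remaining turn (10deg units, about tool z) and shift (cm) in tool axes after the turn
x,y,z,yaw=map(float,sys.argv[1:5]); s=manip.get_state(); R=np.array(s["eef_rot"])
a=np.deg2rad(yaw); T=np.array([[np.cos(a),np.sin(a),0],[np.sin(a),-np.cos(a),0],[0,0,-1]])
from scipy.spatial.transform import Rotation as Ro
print("turn",np.round(np.rad2deg(Ro.from_matrix(R.T@T).as_rotvec())/10,3),"shift",np.round(T.T@(np.array([x,y,z])-s["tool_pos"])*100,2),
 "pos",np.round(s["tool_pos"],4),"t",round(s["t"],2),"w",round(s["gripper_width"],4),"F",np.round(s["ft_force"],1),"ff",round(s["finger_force"],1))
E
python3 -m handwheel '[0,0,0.9,0,0,0,0.6, 0,0,0.9,0,0,0,0.6, 0,0,0,3.4,-4.76,0,0.6, 0,0,0,3.4,-4.76,0,0.6, 0,0,0,3.4,-4.76,0,0.6, 0,0,0,3.4,-4.76,0,0.6, 0,0,0,3.4,-4.76,0,0.6, 0,0,0,3.4,-4.76,0,0.6]' 60
python3 go.py .659 .1095 .15 -0.9
python3 - <<'E'
from h import *
z=np.load("top0.npz");p,d=z["p"],z["d"]
hsv=cv2.cvtColor(p,cv2.COLOR_RGB2HSV)[195:230,120:268]
m=(hsv[...,2]>140).astype(np.uint8)
v,u=np.nonzero(m); w=at_z("top",np.c_[u+120,v+195],.0105); print("keeper",rect(w),len(u))
# block top
E
```

```text
t: 1.1
tool_pos: [0.3778, -0.2662, 0.2311]
eef_rot: [[1.0, -0.018, 0.0], [-0.018, -1.0, 0.0], [0.0, -0.0, -1.0]]
ft_force: [0.5, -1.6, 0.5]
gripper_width: 0.0515
finger_force: 0.0
turn [-0.    -0.    -0.012] shift [ 27.53 -38.     8.11] pos [ 0.3778 -0.2662  0.2311] t 1.1 w 0.0515 F [ 0.5 -1.6  0.5] ff 0.0
keeper (array([566.1, 338.3]), array([352.7,  61. ]), 89.68) 1064
```

```bash

python3 -m handwheel '[0,0,0,3.44,-4.75,0,0.6, 0,0,0,3.44,-4.75,0,0.6, 0,0,0,3.44,-4.75,0,0.6, 0,0,0,3.44,-4.75,0,0.6, 0,0,0,3.44,-4.75,1,0.6, 0,0,0,3.44,-4.75,2,0.6, 0,0,0,3.44,-4.75,2.5,0.6, 0,0,0,3.44,-4.75,2.6,0.6, 0,0,0,0,0,0,0.6, 0,0,0,0,0,0,0.6]'
python3 go.py .659 .1095 .018 -0.9
python3 - <<'E'
from h import *
p,d=optics.grab_frame("side"); cv2.imwrite("pics/s1.png",cv2.resize(p[180:420,140:440,::-1],None,fx=2.5,fy=2.5))
z=np.load("top0.npz");p,d=z["p"],z["d"]
m=((p[195:230,120:268].min(2)>135)).astype(np.uint8)
n,l,st,c=cv2.connectedComponentsWithStats(m)
for i in range(1,n):
    if st[i,4]>80:
        v,u=np.nonzero(l==i); print(rect(at_z("top",np.c_[u+120,v+195],.0105)),len(u))
E
```

```text
t: 2.35
tool_pos: [0.6566, 0.1049, 0.1508]
eef_rot: [[1.0, -0.017, -0.002], [-0.017, -1.0, -0.001], [-0.002, 0.001, -1.0]]
ft_force: [-1.1, -0.3, 0.3]
gripper_width: 0.0513
finger_force: 0.0
turn [ 0.005  0.011 -0.005] shift [ 0.23 -0.46 13.28] pos [0.6566 0.1049 0.1508] t 2.35 w 0.0513 F [-1.1 -0.3  0.3] ff 0.0
(array([579.6, 444.3]), array([141.8,  24.1]), 82.62) 512
(array([555. , 250.1]), array([144.3,  24.6]), 82.68) 551
```

View pics/s1.png

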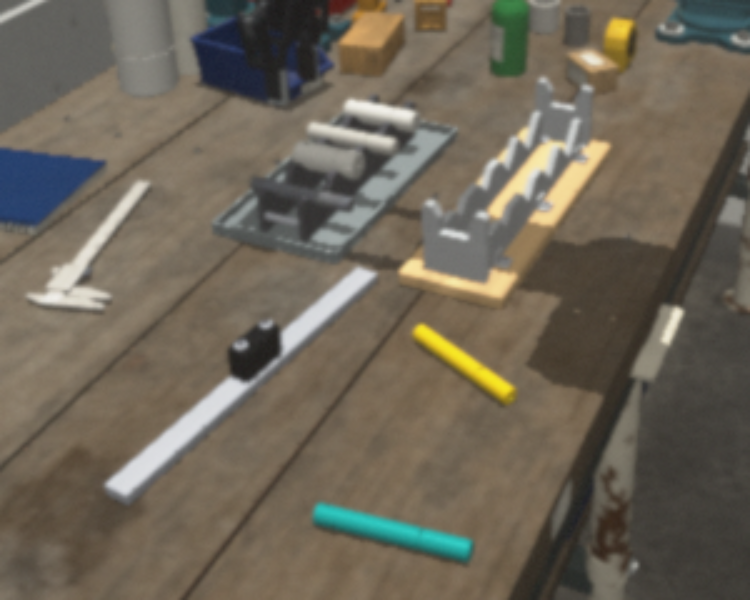

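The side crop shows the gripper's fingers above the near end of the rack (about (290,80)), the keeper's block at (255,350), and the cradle's near end with the small V. Now I'll pick up pin_16.

```bash

python3 -m handwheel '[0,0,0,0.23,-0.46,2,0.6, 0,0,0,0,0,4,0.6, 0,0,0,0,0,4,0.6, 0,0,0,0,0,3.2,0.6, 0,0,0,0,0,0,0.6, 0,0,0,0,0,0,0, 0,0,0,0,0,0,0, 0,0,0,0,0,0,0, 0,0,0,0,0,0,0, 0,0,0,0,0,0,0]' 60
python3 go.py .659 .1095 .09 -0.9
```

```text
t: 3.65
tool_pos: [0.6601, 0.108, 0.0209]
eef_rot: [[1.0, -0.017, 0.002], [-0.017, -1.0, -0.003], [0.002, 0.003, -1.0]]
ft_force: [-0.2, -6.1, 5.5]
gripper_width: 0.0139
finger_force: 58.6
turn [ 0.015 -0.01  -0.006] shift [-0.11 -0.14 -6.91] pos [0.6601 0.108  0.0209] t 3.65 w 0.0139 F [-0.2 -6.1  5.5] ff 58.6
```

```bash

python3 -m handwheel '[0,0,0,0,0,-0.5,0, 0,0,0,0,0,-1.5,0, 0,0,0,0,0,-3,0, 0,0,0,0,0,-4,0, 0,0,0,0,0,0,0]' 60
python3 go.py .4585 .1016 .13 -0.9
python3 - <<'E'
from h import *
p,d=optics.grab_frame("side"); cv2.imwrite("pics/s2.png",cv2.resize(p[150:310,200:350,::-1],None,fx=3.6,fy=3.6,interpolation=2))
E
```

```text
t: 4.28
tool_pos: [0.6625, 0.1106, 0.114]
eef_rot: [[1.0, -0.017, 0.009], [-0.017, -1.0, 0.001], [0.009, -0.001, -1.0]]
ft_force: [0.5, -0.2, -2.9]
gripper_width: 0.0137
finger_force: 58.5
turn [-0.008 -0.051 -0.007] shift [-20.38   1.22  -1.6 ] pos [0.6625 0.1106 0.114 ] t 4.28 w 0.0137 F [ 0.5 -0.2 -2.9] ff 58.5
```

View pics/s2.png

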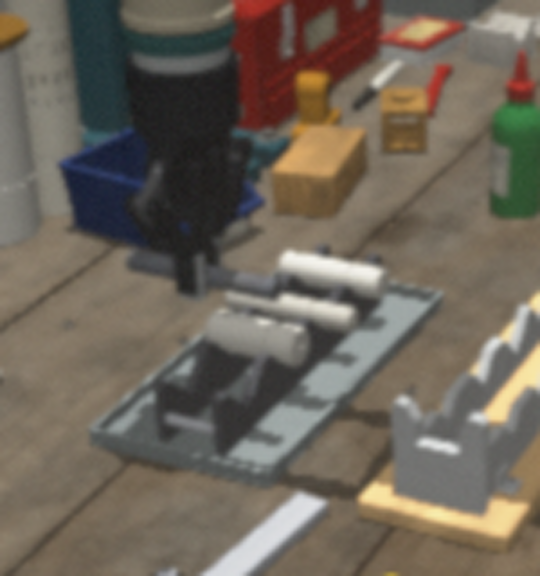

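Pin_16 hangs level between the fingertips at about (190,275). Next I'll carry it over to its seat.

```bash

python3 -m handwheel '[0,0,0,-3,0,-1.6,0, 0,0,0,-4.5,0.3,0,0, 0,0,0,-5,0.3,0,0, 0,0,0,-4.5,0.3,0,0, 0,0,0,-3,0.3,0,0, 0,0,0,0,0,0,0, 0,0,0,0,0,0,0, 0,0,0,0,0,0,0]' 60
python3 go.py .4608 .1016 .0435 -1.1
```

```text
t: 5.32
tool_pos: [0.4604, 0.1013, 0.1251]
eef_rot: [[1.0, -0.017, 0.0], [-0.017, -1.0, 0.0], [0.0, -0.0, -1.0]]
ft_force: [-1.0, 0.2, -1.0]
gripper_width: 0.0139
finger_force: 58.6
turn [-0.    -0.001  0.01 ] shift [ 0.04 -0.03  8.16] pos [0.4604 0.1013 0.1251] t 5.33 w 0.0139 F [-1.   0.2 -1. ] ff 58.6
```

```bash

python3 -m handwheel '[0,0,0,0.04,-0.03,3,0, 0,0,0,0,0,3,0, 0,0,0,0,0,1.2,0, 0,0,0,0,0,0.6,0, 0,0,0,0,0,0.2,0, 0,0,0,0,0,0,0]' 60
python3 go.py .4608 .1016 .0435 -1.1
python3 - <<'E'
from h import *
p,d=optics.grab_frame("side"); cv2.imwrite("pics/s3.png",cv2.resize(p[180:310,280:410,::-1],None,fx=4,fy=4,interpolation=2))
E
```

```text
t: 6.08
tool_pos: [0.4605, 0.1015, 0.046]
eef_rot: [[1.0, -0.017, 0.001], [-0.017, -1.0, 0.0], [0.001, -0.0, -1.0]]
ft_force: [-0.3, 0.2, -1.9]
gripper_width: 0.0139
finger_force: 58.6
turn [-0.    -0.008  0.011] shift [ 0.03 -0.01  0.25] pos [0.4605 0.1015 0.046 ] t 6.08 w 0.0139 F [-0.3  0.2 -1.9] ff 58.6
```

View pics/s3.png

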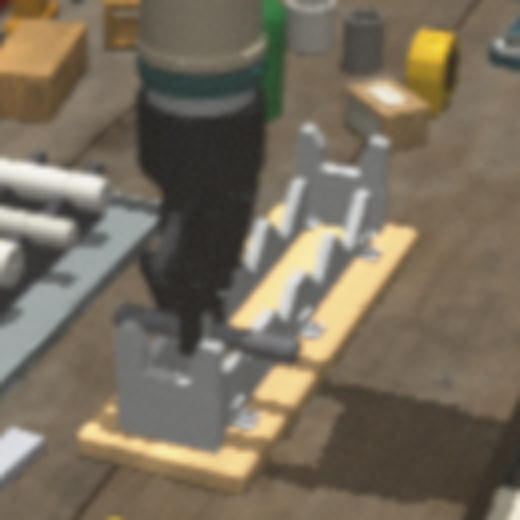

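The pin is over the first V behind the near end plate (about (215,335)). I'll lower the last bit, release and rise.

```bash

python3 -m handwheel '[0,0,0,0,0,0.2,0, 0,0,0,0,0,0.15,0, 0,0,0,0,0,0,0, 0,0,0,0,0,0,0]' 60
python3 -m handwheel '[0,0,0,0,0,0,0.3, 0,0,0,0,0,0,0.5, 0,0,0,0,0,0,0.5, 0,0,0,0,0,0,0.5, 0,0,0,0,0,-2,0.5, 0,0,0,0,0,-4,0.5, 0,0,0,0,0,-4,0.6, 0,0,0,0,0,0,0.6]'
python3 go.py .659 -.0145 .14 -0.8
```

```text
t: 6.62
tool_pos: [0.4604, 0.1011, 0.0427]
eef_rot: [[1.0, -0.017, 0.001], [-0.017, -1.0, -0.001], [0.001, 0.001, -1.0]]
ft_force: [-0.7, -2.1, 5.9]
gripper_width: 0.0141
finger_force: 59.5
t: 7.62
tool_pos: [0.4623, 0.1017, 0.1449]
eef_rot: [[1.0, -0.017, 0.007], [-0.017, -1.0, 0.0], [0.007, -0.001, -1.0]]
ft_force: [-0.1, -0.1, 0.1]
gripper_width: 0.051
finger_force: 0.0
turn [-0.003 -0.042 -0.019] shift [19.83 11.35  0.49] pos [0.4623 0.1017 0.1449] t 7.62 w 0.051 F [-0.1 -0.1  0.1] ff 0.0
```

```bash

python3 -m handwheel '[0,0,0,2.5,1.35,0,0.6, 0,0,0,4,2,0,0.6, 0,0,0,4,2.5,0,0.6, 0,0,0,4,2.5,0,0.6, 0,0,0,3.5,2,0,0.6, 0,0,0,2,1,0,0.6, 0,0,0,0,0,0,0.6, 0,0,0,0,0,0,0.6, 0,0,0,0,0,0,0.6]'
python3 go.py .661 -.0145 .020 -0.8
python3 - <<'E'
from h import *
p,d=optics.grab_frame("top"); W=cloud("top",d)
w=W[226:284,255:330].reshape(-1,3); w=w[(w[:,2]>.045)&(w[:,2]<.1)&(abs(w[:,1]-.1016)<.012)]
print(rect(w),len(w),np.percentile(w[:,2],[50,95]))
E
```

```text
t: 8.75
tool_pos: [0.6566, -0.0147, 0.1418]
eef_rot: [[1.0, -0.017, -0.001], [-0.017, -1.0, 0.0], [-0.001, -0.0, -1.0]]
ft_force: [-0.0, -0.4, 0.1]
gripper_width: 0.051
finger_force: 0.0
turn [-0.001  0.007 -0.015] shift [ 0.44 -0.02 12.18] pos [ 0.6566 -0.0147  0.1418] t 8.75 w 0.051 F [-0.  -0.4  0.1] ff 0.0
(array([460.2, 103.3]), array([ 19.7, 118.7]), 86.76) 269 [0.06162006 0.06646786]
```

```bash

python3 -m handwheel '[0,0,0,0.44,-0.02,2,0.6, 0,0,0,0,0,4,0.6, 0,0,0,0,0,4,0.6, 0,0,0,0,0,2.2,0.6, 0,0,0,0,0,0,0.6, 0,0,0,0,0,0,0, 0,0,0,0,0,0,0, 0,0,0,0,0,0,0, 0,0,0,0,0,0,0, 0,0,0,0,0,0,0]' 60
python3 -m handwheel '[0,0,0,0,0,-0.5,0, 0,0,0,0,0,-1.5,0, 0,0,0,0,0,-4,0, 0,0,0,0,0,-5,0, 0,0,0,0,0,0,0, 0,0,0,0,0,0,0]' 60
python3 go.py .457 .0396 .13 -1.1
```

```text
t: 10.05
tool_pos: [0.6634, -0.0161, 0.0214]
eef_rot: [[1.0, -0.017, 0.003], [-0.017, -1.0, -0.001], [0.003, 0.001, -1.0]]
ft_force: [-0.2, -3.4, 6.3]
gripper_width: 0.018
finger_force: 59.0
t: 10.8
tool_pos: [0.6613, -0.0149, 0.1295]
eef_rot: [[1.0, -0.017, -0.002], [-0.017, -1.0, 0.0], [-0.002, -0.0, -1.0]]
ft_force: [-0.7, 0.8, -4.1]
gripper_width: 0.0184
finger_force: 58.9
turn [-0.003  0.01   0.012] shift [-20.53  -5.06  -0.05] pos [ 0.6613 -0.0149  0.1295] t 10.8 w 0.0184 F [-0.7  0.8 -4.1] ff 58.9
```

```bash

python3 -m handwheel '[0,0,0,-2.4,-0.6,0,0, 0,0,0,-4.5,-1.1,0,0, 0,0,0,-4.6,-1.1,0,0, 0,0,0,-4.5,-1.1,0,0, 0,0,0,-3,-0.8,0,0, 0,0,0,-1.4,-0.36,0,0, 0,0,0,0,0,0,0, 0,0,0,0,0,0,0, 0,0,0,0,0,0,0]' 60
python3 go.py .4576 .0396 .0374 -1.1
```

```text
t: 11.92
tool_pos: [0.4606, 0.0384, 0.1299]
eef_rot: [[1.0, -0.018, 0.001], [-0.018, -1.0, -0.0], [0.001, 0.0, -1.0]]
ft_force: [-0.1, 0.0, -2.4]
gripper_width: 0.0183
finger_force: 58.9
turn [ 0.001 -0.004  0.008] shift [-0.3  -0.11  9.25] pos [0.4606 0.0384 0.1299] t 11.93 w 0.0183 F [-0.1  0.  -2.4] ff 58.9
```

```bash

python3 -m handwheel '[0,0,0,-0.3,-0.11,2,0, 0,0,0,0,0,3,0, 0,0,0,0,0,2.5,0, 0,0,0,0,0,1,0, 0,0,0,0,0,0.4,0, 0,0,0,0,0,0.2,0, 0,0,0,0,0,0.15,0, 0,0,0,0,0,0,0, 0,0,0,0,0,0,0]' 60
python3 go.py .4576 .0396 .0374 -1.1
```

```text
t: 13.05
tool_pos: [0.4573, 0.0394, 0.0386]
eef_rot: [[1.0, -0.017, 0.003], [-0.017, -1.0, -0.001], [0.003, 0.001, -1.0]]
ft_force: [-1.9, -3.0, 6.8]
gripper_width: 0.0177
finger_force: 59.7
turn [ 0.006 -0.016  0.014] shift [ 0.03 -0.02  0.12] pos [0.4573 0.0394 0.0386] t 13.05 w 0.0177 F [-1.9 -3.   6.8] ff 59.7
```

```bash

python3 -m handwheel '[0,0,0,0,0,0,0.3, 0,0,0,0,0,0,0.5, 0,0,0,0,0,0,0.5, 0,0,0,0,0,0,0.5, 0,0,0,0,0,-2,0.5, 0,0,0,0,0,-4,0.5, 0,0,0,0,0,-4.2,0.6, 0,0,0,0,0,0,0.6]' 60
python3 -m handwheel '[0,0,0,2.5,1.35,0,0.6, 0,0,0,4,2,0,0.6, 0,0,0,4,2.5,0,0.6, 0,0,0,4,2.4,0,0.6, 0,0,0,3.6,2,0,0.6, 0,0,0,2,1,0,0.6, 0,0,0,0,0,0,0.6, 0,0,0,0,0,0,0.6, 0,0,0,0,0,0,0.6, 0,0,0,0,0,0,0.6]'
python3 go.py .657 -.0765 .024 -0.8
python3 - <<'E'
from h import *
p,d=optics.grab_frame("top"); W=cloud("top",d)
for y in (.1016,.0396):
    w=W[226:284,255:402].reshape(-1,3); w=w[(w[:,2]>.045)&(w[:,2]<.1)&(abs(w[:,1]-y)<.014)]
    print(rect(w),len(w),np.percentile(w[:,2],[50,95]))
E
```

```text
t: 14.05
tool_pos: [0.4587, 0.0398, 0.1424]
eef_rot: [[1.0, -0.017, 0.008], [-0.017, -1.0, -0.0], [0.008, 0.0, -1.0]]
ft_force: [-0.0, -0.3, 0.2]
gripper_width: 0.0513
finger_force: 0.0
t: 15.3
tool_pos: [0.6545, -0.0755, 0.1398]
eef_rot: [[1.0, -0.017, -0.0], [-0.017, -1.0, -0.0], [-0.0, 0.0, -1.0]]
ft_force: [0.6, 0.1, -1.0]
gripper_width: 0.0513
finger_force: 0.0
turn [ 0.     0.    -0.016] shift [ 0.25  0.1  11.58] pos [ 0.6545 -0.0755  0.1398] t 15.3 w 0.0513 F [ 0.6  0.1 -1. ] ff 0.0
(array([460.1, 101. ]), array([118.5,  26.9]), 0.36) 367 [0.06134832 0.06636702]
(array([456.9,  39.5]), array([ 24.3, 109.4]), 89.41) 312 [0.06278532 0.06839976]
```

Both pins are in place. Now pin_25.

```bash

python3 -m handwheel '[0,0,0,0.25,0.1,2,0.6, 0,0,0,0,0,4,0.6, 0,0,0,0,0,4,0.6, 0,0,0,0,0,1.6,0.6, 0,0,0,0,0,0,0.6, 0,0,0,0,0,0,0, 0,0,0,0,0,0,0, 0,0,0,0,0,0,0, 0,0,0,0,0,0,0, 0,0,0,0,0,0,0]' 60
python3 -m handwheel '[0,0,0,0,0,-0.5,0, 0,0,0,0,0,-1.5,0, 0,0,0,0,0,-4,0, 0,0,0,0,0,-4.5,0, 0,0,0,0,0,0,0, 0,0,0,0,0,0,0]' 60
python3 go.py .4564 -.0224 .13 -1.1
```

```text
t: 16.6
tool_pos: [0.659, -0.0781, 0.0254]
eef_rot: [[1.0, -0.017, 0.004], [-0.017, -1.0, -0.002], [0.004, 0.002, -1.0]]
ft_force: [-0.2, -1.5, 6.2]
gripper_width: 0.0233
finger_force: 59.0
t: 17.35
tool_pos: [0.6565, -0.0767, 0.1274]
eef_rot: [[1.0, -0.017, -0.002], [-0.017, -1.0, 0.001], [-0.002, -0.001, -1.0]]
ft_force: [0.3, 0.6, -4.7]
gripper_width: 0.023
finger_force: 59.5
turn [-0.003  0.013  0.011] shift [-20.11  -5.04  -0.26] pos [ 0.6565 -0.0767  0.1274] t 17.35 w 0.023 F [ 0.3  0.6 -4.7] ff 59.5
```

```bash

python3 -m handwheel '[0,0,0,-2.4,-0.6,0,0, 0,0,0,-4.5,-1.1,0,0, 0,0,0,-4.6,-1.1,0,0, 0,0,0,-4.5,-1.1,0,0, 0,0,0,-2.8,-0.8,0,0, 0,0,0,-1.4,-0.4,0,0, 0,0,0,0,0,0,0, 0,0,0,0,0,0,0, 0,0,0,0,0,0,0]' 60
python3 go.py .4570 -.0224 .035 -1.1
```

```text
t: 18.48
tool_pos: [0.458, -0.023, 0.1284]
eef_rot: [[1.0, -0.018, 0.001], [-0.018, -1.0, -0.0], [0.001, 0.0, -1.0]]
ft_force: [0.9, 0.3, -4.1]
gripper_width: 0.0231
finger_force: 59.4
turn [ 0.002 -0.005  0.009] shift [-0.1  -0.06  9.34] pos [ 0.458  -0.023   0.1284] t 18.48 w 0.0231 F [ 0.9  0.3 -4.1] ff 59.4
```

```bash

python3 -m handwheel '[0,0,0,-0.1,-0.06,2,0, 0,0,0,0,0,3,0, 0,0,0,0,0,2.5,0, 0,0,0,0,0,1,0, 0,0,0,0,0,0.5,0, 0,0,0,0,0,0.25,0, 0,0,0,0,0,0.15,0, 0,0,0,0,0,0,0, 0,0,0,0,0,0,0]' 60
python3 go.py .4570 -.0224 .035 -1.1
```

```text
t: 19.6
tool_pos: [0.4568, -0.0231, 0.0361]
eef_rot: [[1.0, -0.016, 0.003], [-0.016, -1.0, -0.002], [0.003, 0.002, -1.0]]
ft_force: [-2.6, -3.8, 6.3]
gripper_width: 0.0234
finger_force: 60.4
turn [ 0.013 -0.018  0.016] shift [ 0.02 -0.07  0.11] pos [ 0.4568 -0.0231  0.0361] t 19.6 w 0.0234 F [-2.6 -3.8  6.3] ff 60.4
```

```bash

python3 -m handwheel '[0,0,0,0,0,0,0.4, 0,0,0,0,0,0,0.5, 0,0,0,0,0,0,0.5, 0,0,0,0,0,0,0.5, 0,0,0,0,0,-2,0.5, 0,0,0,0,0,-4,0.5, 0,0,0,0,0,-4.2,0.65, 0,0,0,0,0,0,0.65]' 60
python3 -m handwheel '[0,0,0,2.5,-0.9,0,0.65, 0,0,0,4,-1.5,0,0.65, 0,0,0,4,-1.5,0,0.65, 0,0,0,4,-1.5,0,0.65, 0,0,0,3.6,-1.2,0,0.65, 0,0,0,2,-0.75,0,0.65, 0,0,0,0,0,0,0.65, 0,0,0,0,0,0,0.65, 0,0,0,0,0,0,0.65, 0,0,0,0,0,0,0.65]'
python3 go.py .659 .0475 .027 -0.8
python3 - <<'E'
from h import *
p,d=optics.grab_frame("top"); W=cloud("top",d)
for y in (.1016,.0396,-.0224):
    w=W[226:284,255:402].reshape(-1,3); w=w[(w[:,2]>.045)&(w[:,2]<.1)&(abs(w[:,1]-y)<.014)]
    print(rect(w),len(w),np.percentile(w[:,2],[50,95]))
E
```

```text
t: 20.6
tool_pos: [0.4582, -0.0224, 0.1394]
eef_rot: [[1.0, -0.017, 0.007], [-0.017, -1.0, -0.001], [0.007, 0.001, -1.0]]
ft_force: [0.6, -0.2, -0.0]
gripper_width: 0.0553
finger_force: 0.0
t: 21.85
tool_pos: [0.6572, 0.0477, 0.1368]
eef_rot: [[1.0, -0.018, 0.0], [-0.018, -1.0, -0.0], [0.0, 0.0, -1.0]]
ft_force: [0.0, 0.9, -0.4]
gripper_width: 0.0553
finger_force: 0.0
turn [ 0.001 -0.    -0.022] shift [ 0.18  0.02 10.98] pos [0.6572 0.0477 0.1368] t 21.85 w 0.0553 F [ 0.   0.9 -0.4] ff 0.0Traceback (most recent call last):
  File "<stdin>", line 5, in <module>
    return _quantile_unchecked(
        a, q, axis, out, overwrite_input, method, keepdims, weights)
    return _ureduce(a,
                    func=_quantile_ureduce_func,
    ...<5 lines>...
                    overwrite_input=overwrite_input,
                    method=method)
    r = func(a, **kwargs)
    result = _quantile(arr,
                       quantiles=q,
    ...<2 lines>...
                       out=out,
                       weights=wgt)
    slices_having_nans = np.isnan(arr[-1, ...])
                                  ~~~^^^^^^^^^
IndexError: index -1 is out of bounds for axis 0 with size 0
```

The arm is blocking the top view here, so I'll check later. Now I'll grip pin_30, which is heavier, at 80 N.

```bash

python3 -m handwheel '[0,0,0,0.15,0.02,2,0.65, 0,0,0,0,0,4,0.65, 0,0,0,0,0,3.5,0.65, 0,0,0,0,0,1.5,0.65, 0,0,0,0,0,0,0.65, 0,0,0,0,0,0,0, 0,0,0,0,0,0,0, 0,0,0,0,0,0,0, 0,0,0,0,0,0,0, 0,0,0,0,0,0,0]' 80
python3 -m handwheel '[0,0,0,0,0,-0.5,0, 0,0,0,0,0,-1.5,0, 0,0,0,0,0,-4,0, 0,0,0,0,0,-4.5,0, 0,0,0,0,0,0,0, 0,0,0,0,0,0,0]' 80
python3 go.py .4557 -.0844 .13 -1.1
```

```text
t: 23.15
tool_pos: [0.6607, 0.046, 0.0287]
eef_rot: [[1.0, -0.016, 0.004], [-0.016, -1.0, -0.003], [0.004, 0.003, -1.0]]
ft_force: [-0.5, -5.3, 3.2]
gripper_width: 0.0279
finger_force: 78.7
t: 23.9
tool_pos: [0.6583, 0.0481, 0.1308]
eef_rot: [[1.0, -0.017, -0.002], [-0.017, -1.0, 0.0], [-0.002, -0.0, -1.0]]
ft_force: [0.1, 1.3, -4.3]
gripper_width: 0.028
finger_force: 79.3
turn [-0.001  0.01   0.012] shift [-20.    13.64   0.08] pos [0.6583 0.0481 0.1308] t 23.9 w 0.028 F [ 0.1  1.3 -4.3] ff 79.3
```

```bash

python3 -m handwheel '[0,0,0,-2.5,1.7,0,0, 0,0,0,-4,2.7,0,0, 0,0,0,-4.3,2.9,0,0, 0,0,0,-4,2.7,0,0, 0,0,0,-3.4,2.3,0,0, 0,0,0,-1.9,1.3,0,0, 0,0,0,0,0,0,0, 0,0,0,0,0,0,0, 0,0,0,0,0,0,0]' 80
python3 go.py .4560 -.0844 .032 -1.1
```

```text
t: 25.02
tool_pos: [0.4568, -0.0842, 0.1311]
eef_rot: [[1.0, -0.017, -0.0], [-0.017, -1.0, 0.0], [-0.0, -0.0, -1.0]]
ft_force: [-0.5, -0.2, -4.0]
gripper_width: 0.0278
finger_force: 79.5
turn [-0.002  0.001  0.015] shift [-0.08  0.02  9.91] pos [ 0.4568 -0.0842  0.1311] t 25.02 w 0.0278 F [-0.5 -0.2 -4. ] ff 79.5
```

```bash

python3 -m handwheel '[0,0,0,-0.08,0.02,2.5,0, 0,0,0,0,0,3,0, 0,0,0,0,0,2.5,0, 0,0,0,0,0,1,0, 0,0,0,0,0,0.5,0, 0,0,0,0,0,0.25,0, 0,0,0,0,0,0.15,0, 0,0,0,0,0,0,0, 0,0,0,0,0,0,0]' 80
python3 go.py .4560 -.0844 .032 -1.1
```

```text
t: 26.15
tool_pos: [0.4561, -0.0854, 0.0332]
eef_rot: [[1.0, -0.017, 0.002], [-0.017, -1.0, -0.001], [0.002, 0.001, -1.0]]
ft_force: [0.5, -2.4, 2.1]
gripper_width: 0.0275
finger_force: 80.0
turn [ 0.006 -0.013  0.011] shift [-0.01 -0.1   0.12] pos [ 0.4561 -0.0854  0.0332] t 26.15 w 0.0275 F [ 0.5 -2.4  2.1] ff 80.0
```

```bash

python3 -m handwheel '[0,0,0,0,0,0,0.45, 0,0,0,0,0,0,0.5, 0,0,0,0,0,0,0.5, 0,0,0,0,0,0,0.5, 0,0,0,0,0,-2,0.5, 0,0,0,0,0,-4,0.5, 0,0,0,0,0,-5,0.5, 0,0,0,0,0,0,0.5]' 60
python3 -m handwheel '[0,0,0,2,-5,0,0.6, 0,0,0,2,-5.5,0,0.6, 0,0,0,2,-5.5,0,0.6, 0,0,0,2,-5.5,0,0.6, 0,0,0,1,-5.5,0,0.6, 0,0,0,1,-5.5,0,0.6, 0,0,0,0.5,-5.5,0,0.6, 0,0,0,0,-4,0,0.6]'
python3 -m handwheel '[0,0,-1,0,0,0,0.6, 0,0,-1,0,0,0,0.6, 0,0,-1,0,0,0,0.6, 0,0,-1,0,0,0,0.6, 0,0,-1,0,0,0,0.6, 0,0,-1,0,0,0,0.6, 0,0,-1,0,0,0,0.6, 0,0,-1,0,0,0,0.6, 0,0,-0.35,0,0,0,0.6, 0,0,0,0,0,0,0.6, 0,0,0,0,0,0,0.6]'
python3 go.py .5673 .3472 .1 82.7
python3 - <<'E'
from h import *
p,d=optics.grab_frame("top"); W=cloud("top",d)
for y in (.1016,.0396,-.0224,-.0844):
    w=W[226:284,255:402].reshape(-1,3); w=w[(w[:,2]>.056)&(w[:,2]<.1)&(abs(w[:,1]-y)<.014)]
    print(rect(w),len(w),np.percentile(w[:,2],[50,95]) if len(w) else 0)
cv2.imwrite("pics/t4.png",cv2.resize(p[140:290,120:405,::-1],None,fx=2.8,fy=2.8,interpolation=2))
E
```

```text
t: 27.15
tool_pos: [0.4581, -0.0858, 0.1461]
eef_rot: [[1.0, -0.017, 0.008], [-0.017, -1.0, -0.003], [0.009, 0.003, -1.0]]
ft_force: [0.3, 0.9, -0.4]
gripper_width: 0.0427
finger_force: 0.0
t: 28.15
tool_pos: [0.567, 0.3355, 0.1405]
eef_rot: [[1.0, -0.016, -0.002], [-0.016, -1.0, -0.001], [-0.002, 0.001, -1.0]]
ft_force: [-0.4, -0.7, 0.7]
gripper_width: 0.0516
finger_force: 0.0
t: 29.52
tool_pos: [0.5671, 0.3331, 0.1415]
eef_rot: [[0.131, 0.991, -0.001], [0.991, -0.131, -0.001], [-0.001, -0.001, -1.0]]
ft_force: [-0.7, -0.3, -0.0]
gripper_width: 0.0512
finger_force: 0.0
turn [-0.007  0.005 -0.024] shift [ 1.4  -0.16  4.15] pos [0.5671 0.3331 0.1415] t 29.52 w 0.0512 F [-0.7 -0.3 -0. ] ff 0.0
(array([460., 102.]), array([118.2,  26.5]), 2.43) 332 [0.06195246 0.06663389]
(array([456.8,  38.3]), array([ 21.6, 109.2]), 89.37) 365 [0.06293276 0.06789025]
(array([454.5, -21.8]), array([21.8, 87.2]), 88.89) 330 [0.06162271 0.06632074]
(array([455. , -84.3]), array([26.7, 75.6]), 88.57) 318 [0.0615729 0.0663489]
```

View pics/t4.png

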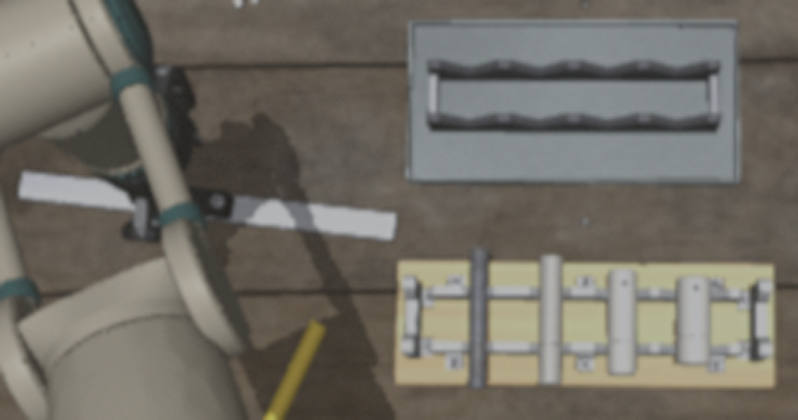

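All four pins sit in their seats (cols 480, 550, 622 and 693) with level tops, centred within about 2 mm. Next is the keeper.

```bash

python3 -m handwheel '[0,0,-0.02,1.35,-0.16,2,0.6, 0,0,0,0,0,4,0.6, 0,0,0,0,0,2,0.6, 0,0,0,0,0,0,0.6, 0,0,0,0,0,0,0.6]' 100
python3 go.py .5675 .3468 .016 82.7
```

```text
t: 30.2
tool_pos: [0.568, 0.3475, 0.0625]
eef_rot: [[0.127, 0.992, 0.001], [0.992, -0.127, 0.0], [0.0, 0.001, -1.0]]
ft_force: [0.3, 0.0, 0.1]
gripper_width: 0.0511
finger_force: 0.0
turn [ 0.003 -0.003  0.002] shift [-0.07 -0.04  4.65] pos [0.568  0.3475 0.0625] t 30.2 w 0.0511 F [0.3 0.  0.1] ff 0.0
```

```bash

python3 -m handwheel '[0,0,0,-0.05,-0.04,2.5,0.6, 0,0,0,0,0,1.5,0.6, 0,0,0,0,0,0.6,0.6, 0,0,0,0,0,0,0.6, 0,0,0,0,0,0,0, 0,0,0,0,0,0,0, 0,0,0,0,0,0,0, 0,0,0,0,0,0,0, 0,0,0,0,0,0,0]' 100
python3 go.py .5675 .3468 .15 88.9
```

```text
t: 31.32
tool_pos: [0.5677, 0.3467, 0.0175]
eef_rot: [[0.127, 0.992, 0.001], [0.992, -0.127, 0.001], [0.001, 0.001, -1.0]]
ft_force: [-0.5, -0.2, 5.2]
gripper_width: 0.0209
finger_force: 99.1
turn [ 0.008 -0.005 -0.62 ] shift [ 1.000e-02 -2.000e-02 -1.325e+01] pos [0.5677 0.3467 0.0175] t 31.32 w 0.0209 F [-0.5 -0.2  5.2] ff 99.1
```

```bash

python3 -m handwheel '[0,0,0,0,0,-0.5,0, 0,0,0,0,0,-1.5,0, 0,0,0,0,0,-3,0, 0,0,0,0,0,-4,0, 0,0,-0.3,0,0,-4.5,0, 0,0,-0.32,0,0,-1,0, 0,0,0,0,0,0,0, 0,0,0,0,0,0,0, 0,0,0,0,0,0,0]' 100
python3 go.py .457 .0086 .16 88.9
python3 - <<'E'
from h import *
p,d=optics.grab_frame("side"); cv2.imwrite("pics/s5.png",cv2.resize(p[120:420,120:420,::-1],None,fx=2,fy=2,interpolation=2)[:600])
E
```

```text
t: 32.45
tool_pos: [0.5665, 0.346, 0.16]
eef_rot: [[0.02, 1.0, -0.002], [1.0, -0.02, -0.001], [-0.001, -0.002, -1.0]]
ft_force: [0.5, -0.4, -2.3]
gripper_width: 0.0204
finger_force: 98.1
turn [-0.013  0.007 -0.002] shift [-33.95 -10.3    0.  ] pos [0.5665 0.346  0.16  ] t 32.45 w 0.0204 F [ 0.5 -0.4 -2.3] ff 98.1
```

View pics/s5.png

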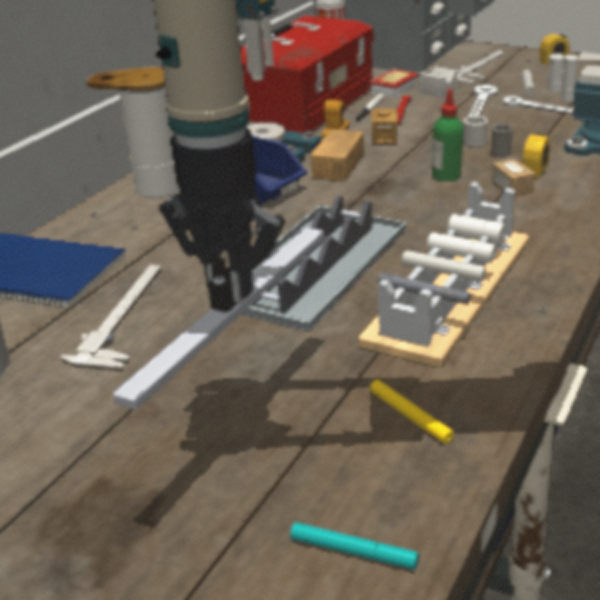

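The keeper hangs level in the gripper (near (225,300)), clear of everything, so I'll carry it over the cradle.

```bash

python3 -m handwheel '[0,0,0,-2.5,-0.8,0,0, 0,0,0,-5,-1.5,0,0, 0,0,0,-5.5,-1.7,0,0, 0,0,0,-5.5,-1.7,0,0, 0,0,0,-5.5,-1.6,0,0, 0,0,0,-5,-1.5,0,0, 0,0,0,-3.2,-1,0,0, 0,0,0,-1.7,-0.5,0,0, 0,0,0,0,0,0,0, 0,0,0,0,0,0,0, 0,0,0,0,0,0,0]' 100
python3 go.py .457 .0086 .120 88.9
```

```text
t: 33.88
tool_pos: [0.458, 0.0102, 0.1614]
eef_rot: [[0.018, 1.0, 0.0], [1.0, -0.018, 0.0], [0.0, 0.0, -1.0]]
ft_force: [0.5, 0.2, -3.3]
gripper_width: 0.0202
finger_force: 98.1
turn [ 0.    -0.001  0.006] shift [-0.16 -0.1   4.14] pos [0.458  0.0102 0.1614] t 33.88 w 0.0202 F [ 0.5  0.2 -3.3] ff 98.1
```

```bash

python3 -m handwheel '[0,0,0,-0.16,-0.1,2,0, 0,0,0,0,0,2,0, 0,0,0,0,0,0.4,0, 0,0,0,0,0,0,0, 0,0,0,0,0,0,0, 0,0,0,0,0,0,0]' 100
python3 go.py .457 .0086 .0815 88.9
python3 - <<'E'
from h import *
p,d=optics.grab_frame("top"); W=cloud("top",d)
s=manip.get_state(); zt=s["tool_pos"][2]-.0055
for y0,y1 in((.12,.2),(-.18,-.10)):
    w=W.reshape(-1,3); w=w[(abs(w[:,2]-zt)<.008)&(w[:,1]>y0)&(w[:,1]<y1)&(abs(w[:,0]-.457)<.04)]; print(zt,len(w),rect(w) if len(w) else 0)
cv2.imwrite("pics/t6.png",cv2.resize(p[215:290,250:405,::-1],None,fx=5,fy=5,interpolation=2))
E
```

```text
t: 34.62
tool_pos: [0.4572, 0.0078, 0.1181]
eef_rot: [[0.019, 1.0, 0.001], [1.0, -0.019, -0.0], [-0.0, 0.001, -1.0]]
ft_force: [0.3, 1.0, -2.7]
gripper_width: 0.0202
finger_force: 98.2
turn [0.008 0.001 0.001] shift [ 0.08 -0.03  3.66] pos [0.4572 0.0078 0.1181] t 34.62 w 0.0202 F [ 0.3  1.  -2.7] ff 98.2
0.11250284213570491 269 (array([461.2, 149. ]), array([58. , 24.2]), 89.35)
0.11250284213570491 276 (array([ 455.6, -131.8]), array([61.1, 23.5]), 88.56)
```

View pics/t6.png

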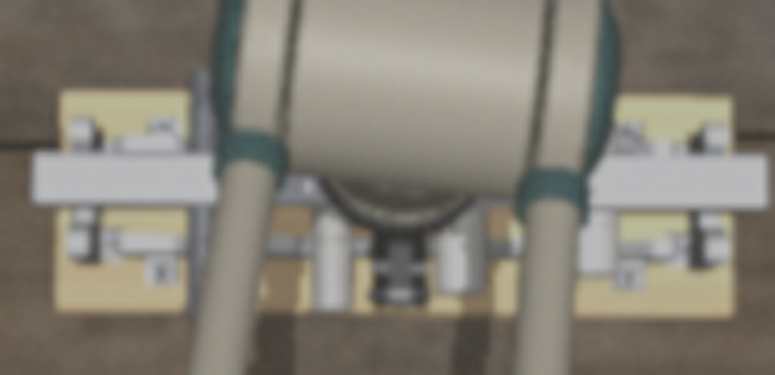

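The bar spans both prong pairs and is parallel to the cradle, about 1.4 mm too far in x. I'll correct that and lower it.

```bash

python3 -m handwheel '[0,0,0,0.07,-0.13,0.5,0, 0,0,0,0,0,1,0, 0,0,0,0,0,1,0, 0,0,0,0,0,0.6,0, 0,0,0,0,0,0.3,0, 0,0,0,0,0,0,0, 0,0,0,0,0,0,0]' 100
python3 go.py .456 .0086 .0815 88.9
```

```text
t: 35.55
tool_pos: [0.4557, 0.0085, 0.0837]
eef_rot: [[0.019, 1.0, 0.001], [1.0, -0.019, -0.0], [-0.0, 0.001, -1.0]]
ft_force: [1.0, 0.1, -3.1]
gripper_width: 0.0204
finger_force: 98.2
turn [0.003 0.001 0.001] shift [0.01 0.03 0.22] pos [0.4557 0.0085 0.0837] t 35.55 w 0.0204 F [ 1.   0.1 -3.1] ff 98.2
```

```bash

python3 -m handwheel '[0,0,0,0,0,0.15,0, 0,0,0,0,0,0.1,0, 0,0,0,0,0,0,0, 0,0,0,0,0,0,0]' 100
python3 go.py .456 .0086 .0815 88.9
```

```text
t: 36.05
tool_pos: [0.4556, 0.0085, 0.0814]
eef_rot: [[0.019, 1.0, 0.001], [1.0, -0.019, -0.0], [-0.0, 0.001, -1.0]]
ft_force: [-1.5, 0.2, 2.4]
gripper_width: 0.0204
finger_force: 99.0
turn [0.004 0.001 0.   ] shift [ 0.01  0.04 -0.01] pos [0.4556 0.0085 0.0814] t 36.05 w 0.0204 F [-1.5  0.2  2.4] ff 99.0
```

The bar has touched down: Fz went from −3 to +2.4 N at the expected height. I'll release, rise and check.

```bash

python3 -m handwheel '[0,0,0,0,0,0,0.4, 0,0,0,0,0,0,0.5, 0,0,0,0,0,0,0.5, 0,0,0,0,0,0,0.5, 0,0,0,0,0,-2,0.5, 0,0,0,0,0,-4,0.5, 0,0,0,0,0,-5,0.5, 0,0,0,0,0,-4,0.5]' 60
python3 -m handwheel '[0,0,0,5,1,0,0.5, 0,0,0,5.5,1,0,0.5, 0,0,0,5.5,1,0,0.5, 0,0,0,5.5,1,0,0.5, 0,0,0,5.5,1,0,0.5, 0,0,0,5.5,1,0,0.5, 0,0,0,0,0,0,0.5, 0,0,0,0,0,0,0.5, 0,0,0,0,0,0,0.5]'
python3 - <<'E'
from h import *
p,d=optics.grab_frame("top"); W=cloud("top",d)
w=W[215:290,250:405].reshape(-1,3)
def f(m): return rect(w[m]),m.sum(),np.median(w[m][:,2]).round(4)
ax=abs(w[:,0]-.457-.0192*(w[:,1]-.0086))
print("bar",f((ax<.0125)&(abs(w[:,2]-.076)<.007)))
for s in(1,-1): print("end",f((ax<.0125)&(abs(w[:,2]-.076)<.007)&(s*(w[:,1]-.0086)>.11)))
print("grip",f((w[:,2]>.097)))
for y in (.1016,.0396,-.0224,-.0844): print(f((w[:,2]>.052)&(ax>.014)&(abs(w[:,1]-y)<.013)))
cv2.imwrite("pics/t7.png",cv2.resize(p[215:290,250:405,::-1],None,fx=5,fy=5,interpolation=2))
q,_=optics.grab_frame("side"); cv2.imwrite("pics/s7.png",cv2.resize(q[180:310,280:410,::-1],None,fx=4,fy=4,interpolation=2))
E
```

```text
t: 37.05
tool_pos: [0.4557, 0.0085, 0.2329]
eef_rot: [[0.019, 1.0, 0.002], [1.0, -0.019, -0.0], [-0.0, 0.002, -1.0]]
ft_force: [0.5, 0.6, 0.5]
gripper_width: 0.0424
finger_force: 0.0
t: 38.17
tool_pos: [0.5214, 0.331, 0.231]
eef_rot: [[0.02, 1.0, -0.0], [1.0, -0.02, -0.001], [-0.001, -0.0, -1.0]]
ft_force: [-0.4, -0.3, 0.2]
gripper_width: 0.0428
finger_force: 0.0
bar ((array([457.1,   8.4]), array([338.2,  24.2]), 88.85), np.int64(1235), np.float64(0.075))
end ((array([459.1, 148.6]), array([57.8, 22.2]), 89.1), np.int64(245), np.float64(0.075))
end ((array([ 454.4, -131.6]), array([58. , 24.2]), 88.66), np.int64(257), np.float64(0.075))
grip ((array([445. , -19.3]), array([101.1, 223. ]), 41.02), np.int64(257), np.float64(0.1076))
((array([460. , 102.1]), array([ 24.3, 118.4]), 89.83), np.int64(276), np.float64(0.0613))
((array([422.5,  39.9]), array([ 24.1, 177.5]), 89.15), np.int64(342), np.float64(0.0636))
((array([453.9, -21.8]), array([21.9, 89.1]), 88.96), np.int64(251), np.float64(0.0615))
((array([455. , -84.2]), array([75.5, 24.8]), 1.1), np.int64(212), np.float64(0.0609))
```

View pics/t7.png

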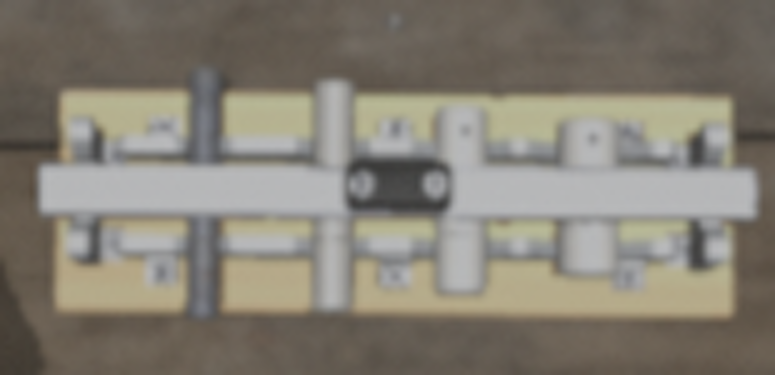

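View pics/s7.png

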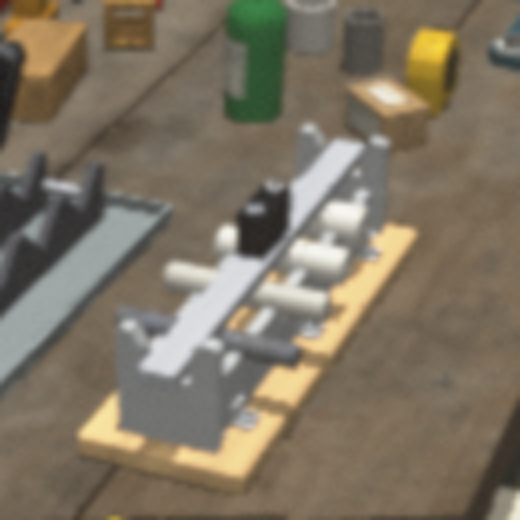

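Both views show the bar lying flat between the prongs over all four pins. It is centred on (457.1, 8.4) mm, level and parallel to the cradle, and the bystanders look undisturbed. I'm handing in.

```bash
python3 -c "
from bench import manip; print(manip.close_job())"
```

```text
the job is handed in; nothing more can be done
None
```

The job is handed in: all four pins are in their own seats, the keeper bar lies level over them between the prongs, the bystanders look undisturbed, and it took about 38 s; no verdict was returned.

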